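Level the weighing stage, load the flasks and stopper them

TASK

First level the empty stage with its two foot screws until the bubble of each of its two vials lies wholly between the vial's black lines. Then stand every amber flask upright on the plate and close each with one of the white stoppers from the rack, fully home with its flange down on the rim; the stage must still be level at the end. Leave the other things on the bench where they are.

Things in the scene. Friction and masses are not known exactly. Their poses are not given: they have to be found in the camera images.
- stage: Levelling stage, fixed to the bench and turned by up to 0.25 rad: a dark steel foot plate 12 mm high carrying a tilting aluminium plate on a ball (corner x -100, y +100 mm) and on two foot screws, A and B. Two bubble vials, A and B, lie on it. Origin under its centre; x away from the robot. The plate tips up to 2 degrees each way; the screws are stiff and stay where left.
- plate_centre (a point): Centre of the upper face of the tilting plate, 236 x 236 mm, about 57 mm above the bench, with a lip 4 mm thick and 8 mm high round its edge, open at the two screws. Its x and y run along the plate's edges, x away from the robot, z up out of the plate; 'plate x, y' elsewhere means these. The flasks have room beside the vials and knobs, e.g. at plate (-40, 50), (-30, -45) and (55, 0) mm.
- screw_a_grip (a point): Foot screw A, plate x -100, y -100 mm (near right): steel knob, 44 mm skirt, upright bar grip 42 x 14 mm, 32 high. Point on its axis, 37 mm above the plate, 7 below the bar's top; x axis along the bar. Clockwise from above raises its corner and moves bubble A to plate -y by 6 mm per rad; anticlockwise the reverse. No effect on bubble B. 6.6 rad of travel, level at mid-travel; friction 0.12 N m.
- screw_b_grip (a point): Foot screw B, at plate x +100, y +100 mm (far left), the same knob. Turned clockwise seen from above it raises its corner and moves bubble B towards plate +x by 6 mm per radian; anticlockwise the other way. It has no effect on bubble A.
- vial_a (a point): Middle of bubble vial A, midway between its two black lines (33.6 mm apart): a brass block 84 x 22 mm, 12 mm proud of the plate, with a green window, lying along plate y at plate x -104, y +22 mm, on the near edge. Axes as the plate's.
- vial_b (a point): Middle of bubble vial B, the same block lying along plate x at plate x +55, y -101 mm, on the right edge. Axes as the plate's.
- bubble_a_mid (a point): Centre of vial A's bubble, a pale bar 24 mm long that runs along plate y to the high side; level when it is midway between the lines, and counted so when it lies wholly between them (within 4 mm of the middle).
- bubble_b_mid (a point): Centre of vial B's bubble, the same, running along plate x.
- flask1: An amber glass flask, 100 mm high, 0.22 kg: a conical body 70 mm across at the foot, narrowing to a straight neck 42 mm across from 58 mm up to the rim; bore 32 mm, 42 mm deep. Origin at the centre of its underside, z up. Starts upright on the bench to the left. Flasks 1 to 3 are alike; only two or all three are there.
- flask1_rim (a point): Centre of the mouth of flask 1, level with its rim, 100 mm above its underside.
- flask2: Flask 2, like flask 1 (may be absent).
- flask2_rim (a point): Centre of the mouth of flask 2, level with its rim, 100 mm above its underside.
- flask3: Flask 3, like flask 1 (may be absent).
- flask3_rim (a point): Centre of the mouth of flask 3, level with its rim, 100 mm above its underside.
- stopper1: White stopper: a taper 28 mm wide at the top, 22 at the tip, 30 long, under a flange 40 mm across, 6 thick, with a round grip 24 mm across, 26 high on top. Origin on the axis at the flange underside (seated: at the centre of a flask rim), z up along the grip. Starts upright in the rack on the right, flange on its top, 60 mm from the next. Any stopper fits any flask; a spare may stay.
- stopper2: Stopper 2, like stopper 1.
- stopper3: Stopper 3, like stopper 1.
- rack: Fixed wooden stopper rack, 190 mm along its x, 60 mm wide, 50 mm high, with three square holes in a row along x, at -60, 0 and +60 mm. Origin under its centre.
- jar: Bystander: a white jar with a steel lid, 60 mm across, 75 mm high, among the flasks. Origin at its underside.
- hammer: Bystander: a hammer, 220 mm long, on the bench beyond and to the right of the stage.
- driver: Bystander: a screwdriver, 190 mm long, on the bench near the robot.
- mallet: Bystander: a rubber-headed mallet, 200 mm long, on the bench near the robot.
- bangle: Bystander: a brass bangle, 72 mm across, 14 mm high, beyond the stage.
- ringcase: Bystander: a blue ring case, 80 x 80 x 50 mm, beyond the stage.
Not all that is in view belongs to the job. What is shaped like the flask3 but green or yellow is not meant.

How it is judged:
By the outcome, as a careful person would: the job done as asked, in the order asked, and still so for the second after the job is handed in, with the robot touching nothing.
Of flask1, flask2, flask3 only 2 to 3 are there at a start; the rules pass over those that are not, and their reading is None.
At some moment in a run one of flask1, flask2, flask3 may be knocked a few centimetres aside while the robot is not near it.
It also fails if it takes over 210 s, if anything falls off the work surface, if the arm or the gripper's body presses on something with over 40 N, if the wrist force passes 120 N, or if a joint passes its speed limit or range.

ROBOT

A 6-joint arm with a two-finger parallel gripper is mounted at the origin on the work surface. World frame = base frame: x ahead of the robot, y to its left, z up, the work surface at z = 0. Lengths are in mm, angles in rad, forces in N, time in s.
With the tool pointing down it reaches from about 300 to 775 mm from the base axis. Payload 14.6 kg.
Tool frame: the origin (TCP) lies on the centre line of the jaws, within the pads' length; the fingertips stand 19 mm ahead of it and the grasp point (between the pads) is the TCP (bot.tip_reach is the distance from the TCP to the fingertips, in mm); y points along the fingers, x is the direction in which the jaws open and shut, and the axes are right-handed (so a half turn about y gives the same grasp; the last joint's range is limited). The gripper opens to 85 mm and grips with 20 to 120 N. Pads are 22 mm wide; open, the fingers measure 114 mm over their backs; the gripper's body (76 mm by 85 mm) begins 54 mm behind the grasp point. The pads swing forward as they close: fully open they stand 13 mm farther back than shut.
Start: joints at [1.117, 0.3, 1.521, -0, 1.321, -0.067], TCP at [207.471, 509.358, 250.281] pointing down, gripper open.
Joint ranges: [-3.03, 3.03], [-0.79, 2.21], [0.23, 2.52], [-1.04, 4.18], [0, 3.07], [-2.55, 2.55]. Speed limits (rad/s): [2.22, 2.22, 2.57, 3.14, 3.14, 3.14].

INTERFACE

Orientations are given as a unit quaternion [w, x, y, z].
In Python, from rig import bot gives the robot as it stands. Calls block until the motion is done:
- bot.move_to(position, orientation): joint-space move of the TCP to a pose.
- bot.servo_line(position, attitude=None, speed=150, until_force=None): straight line of the TCP; attitude=None keeps the orientation; speed is the mean speed in mm/s. With until_force (N) it stops when the force on the tool has changed by that much, and returns True; else False.
- bot.move_joints(angles): joint-space move.
- bot.move_gripper(opening, grip_force=None): finger opening in mm; grip_force is the grip in N (None keeps the last); returns when the fingers have stopped.
- bot.dwell(seconds).
- bot.ik(position, orientation): joint angles nearest the present ones, or None.
- bot.read_state(): the state.
- bot.read_camera(name): name is "scene" or "top" or "wrist"; returns a dict with "image" (384x512x3 uint8, blue, green, red), "depth" (384x512 float32, mm along the optical axis (not along the pixel's ray), 0 where there is no reading), "fovy" (degrees; the focal length in pixels is half the picture's height over the tangent of half this angle, whatever the lens; pixels are square), "cx", "cy" (the principal point, pixels), "eye" and "attitude" of the camera in the world; the wrist camera has in their place "mount" (4x4, takes a point from camera to tool coordinates, whose origin is the TCP and whose axes are the tool frame's). Camera axes: x right, y down, z forward; pixel columns grow to the right and rows downward; lengths in mm; the calibration is good to about 2 mm. A picture is of the moment at which its call begins: read the wrist's pose just before it.
A pose or a line that the arm cannot do raises bot.MotionError and nothing moves.
- bot.finish_job(): hands the job in, once; it reports no verdict.
The state is a dict: "clock": time; "joint_positions": joint angles; "qvel": joint speeds; "effort": joint torques, N m; "ee_pos": TCP position; "tool_rot": TCP orientation; "ft_force": force on the tool from outside, world axes, zero at the start; "moment": the same for the moment, N m; "grip_width": finger opening in mm.
Only numpy, scipy, OpenCV 4.12 (cv2) and the standard library are available. Lean on these libraries where they do the work, as an engineer would, in place of code of your own. Each camera call takes 0.05 s, during which the arm holds its last target. There are 200 camera calls.

## Working session

There is one attempt and no reset: what is moved stays moved. The work goes in short steps, each a Python script; the robot and the scene stay as the last script left them, time stands still between calls to the robot, and variables do not carry over. Pictures are saved under pics/ and viewed, about 12 in all and at most 16, crops included, and the job is handed in when it is done.

```bash
ls; mkdir -p pics
cat > h.py <<'E'
import numpy as np, cv2
from scipy.spatial.transform import Rotation as R
from rig import bot
def q2m(q): return R.from_quat([q[1],q[2],q[3],q[0]]).as_matrix()
def cam(name):
    s=bot.read_state(); c=bot.read_camera(name)
    h=c["image"].shape[0]; c["f"]=h/2/np.tan(np.radians(c["fovy"])/2)
    if "mount" in c:
        M=np.array(c["mount"]); T=np.eye(4); T[:3,:3]=q2m(s["tool_rot"]); T[:3,3]=s["ee_pos"]
        W=T@M; c["R"]=W[:3,:3]; c["t"]=W[:3,3]
    else:
        c["t"]=np.array(c["eye"]); a=np.array(c["attitude"]); c["R"]=a if a.shape==(3,3) else q2m(a)
    return c
def ray(c,u,v): return c["R"]@np.array([(u-c["cx"])/c["f"],(v-c["cy"])/c["f"],1.])
def onz(c,u,v,z):
    d=ray(c,u,v); return c["t"]+d*(z-c["t"][2])/d[2]
def cloud(c):
    h,w=c["depth"].shape; u,v=np.meshgrid(np.arange(w),np.arange(h)); d=c["depth"]
    P=np.stack([(u-c["cx"])/c["f"]*d,(v-c["cy"])/c["f"]*d,d],-1)
    return P@c["R"].T+c["t"]
def proj(c,p):
    q=c["R"].T@(np.array(p)-c["t"]); return c["cx"]+c["f"]*q[0]/q[2], c["cy"]+c["f"]*q[1]/q[2]
E
python3 - <<'E'
from h import *
for n in ("top","scene"):
    c=cam(n); print(n,c["fovy"],c["cx"],c["cy"],c["t"],c["R"].round(3).tolist(),c["attitude"])
    cv2.imwrite(f"pics/{n}0.png",cv2.resize(c["image"],(800,600),interpolation=cv2.INTER_CUBIC))
c=cam("wrist"); print(c["mount"],c["fovy"])
print(bot.read_state())
E
```

```text
pics
top 49.772311828904044 262.74511770411095 192.8112758905183 [4.74681728e+02 5.21188691e-01 1.13140139e+03] [[0.014, -0.997, 0.078], [-1.0, -0.013, 0.021], [-0.02, -0.078, -0.997]] [-0.03480582  0.7112501  -0.70177892  0.02045006]
scene 54.17131124378339 252.1817955545147 188.30978889206065 [1065.27610889  533.91473331  886.51672018] [[-0.718, 0.51, -0.473], [0.696, 0.524, -0.491], [-0.002, -0.682, -0.731]] [-0.13658485  0.34953734  0.86220114 -0.3402608 ]
[[ 9.99999567e-01 -7.28268905e-04 -5.78554236e-04 -9.92491764e-01]
 [ 3.17844639e-04 -3.17010673e-01  9.48421917e-01 -1.23749655e+02]
 [-8.74114059e-04 -9.48421690e-01 -3.17010304e-01  8.14396456e+01]
 [ 0.00000000e+00  0.00000000e+00  0.00000000e+00  1.00000000e+00]] 58.495297445267724
{'clock': 0.15, 'joint_positions': array([ 1.11738691e+00,  3.00349551e-01,  1.52142432e+00, -4.52733542e-06,
        1.32064588e+00, -6.66099259e-02]), 'qvel': array([-0.00123101, -0.00012824, -0.00240752,  0.00165564, -0.00416704,
        0.00141568]), 'effort': array([ 1.80570489e-03, -5.43671858e+01, -3.61882961e+01, -4.77081858e-05,
        3.23074346e-03, -4.31742160e-05]), 'ee_pos': array([207.42005356, 509.23357634, 249.85429184]), 'tool_rot': array([-0.58662815,  0.58692416,  0.39432815, -0.39483257]), 'ft_force': array([ 0.60634058,  0.02598105, -0.05033719]), 'moment': array([-0.01938301,  0.0069221 ,  0.00735222]), 'grip_width': 85.39637983988742}
```

View pics/top0.png

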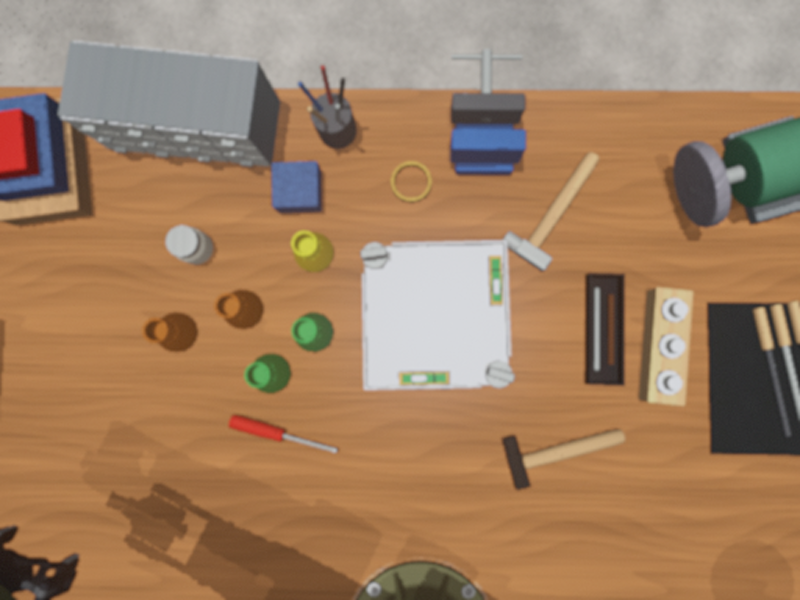

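View pics/scene0.png

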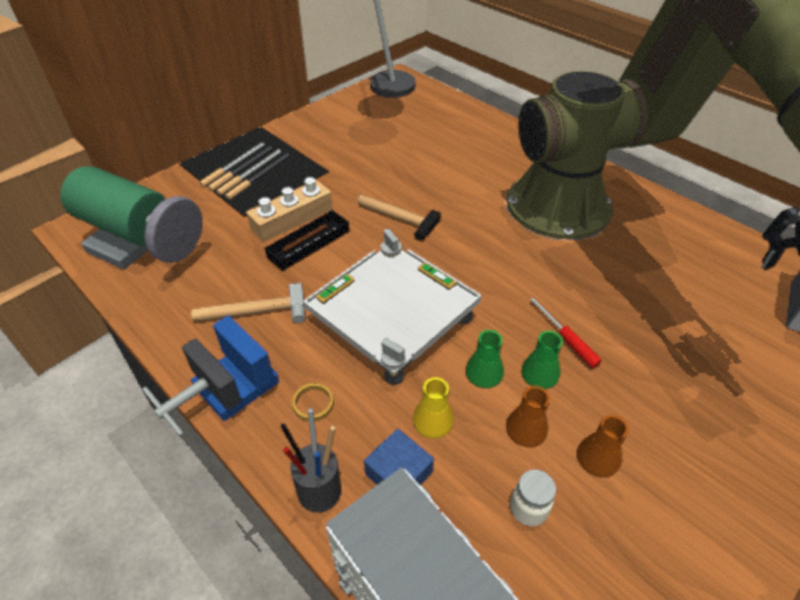

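Top view (800x600 scale): the amber flasks are at (172,330) and (240,308). The yellow one (310,250) and the green ones (312,332) and (268,374) are decoys. The stage is at (436,315), with knob A at (498,373), knob B at (375,255), vial A at (425,378), vial B at (496,280) and the stoppers at about x=672. No third amber flask is visible so far.

```bash
cat >> h.py <<'E'
def rim_from(c,mask,P,zlo,zhi,minn=10):
    """connected comps of mask with cloud height in [zlo,zhi] -> list of (mean xyz, n, px)"""
    m=(mask&(P[...,2]>zlo)&(P[...,2]<zhi)).astype(np.uint8)
    n,l,st,ce=cv2.connectedComponentsWithStats(m,connectivity=8); out=[]
    for i in range(1,n):
        if st[i,4]>=minn:
            p=P[l==i]; (x,y),r=cv2.minEnclosingCircle(p[:,:2].astype(np.float32)); out.append((np.array([x,y,p[:,2].mean()]).round(1),round(r,1),st[i,4],ce[i].round(0)))
    return out
def hsv(c):
    g=cv2.cvtColor(c["image"],cv2.COLOR_BGR2HSV); return g[...,0].astype(int),g[...,1].astype(int),g[...,2].astype(int)
E
python3 - <<'E'
from h import *
c=cam("top"); P=cloud(c); H,S,V=hsv(c)
u,v=np.meshgrid(np.arange(512),np.arange(384))
left=(P[...,1]>120)&(P[...,0]>150)
print("table z",np.median(P[260:300,250:300,2]))
print("amber rim px hsv",c["image"][192,147:152],H[192,150],S[192,150],V[192,150],P[192,150])
for r in rim_from(c,left&(P[...,0]<720)&(P[...,1]<520),P,88,110): print("tall left",r)
right=(P[...,1]<-300)
for lo,hi in((47,54),(54,60),(70,90)):
  for r in rim_from(c,right&(P[...,1]>-500),P,lo,hi,6): print("rack",lo,r)
st=(np.abs(P[...,1]-0)<170)&(P[...,0]>280)&(P[...,0]<660)
for r in rim_from(c,st,P,85,115,4): print("knobs",r)
m=(st&(P[...,2]>45)&(P[...,2]<80)&(S<60)).astype(np.uint8)
p=P[m>0]; print(cv2.minAreaRect(p[:,:2].astype(np.float32)))
flat=p[(p[:,2]<62)]; A=np.c_[flat[:,:2],np.ones(len(flat))]; print(np.linalg.lstsq(A,flat[:,2],rcond=None)[0],len(flat))
m=(st&(H>40)&(H<85)&(S>80)).astype(np.uint8); n,l,s,ce=cv2.connectedComponentsWithStats(m)
for i in range(1,n):
  if s[i,4]>8: print("green",s[i],ce[i],onz(c,*ce[i],68))
E
```

```text
table z 1.2993377279801734
amber rim px hsv [[ 57 119 183]
 [ 58 119 184]
 [ 56 119 184]
 [ 56 119 185]
 [ 52 115 179]] 15 178 185 [556.95138791 317.71713241  58.91394564]
tall left (array([648.4, 197. ,  99.5]), 21.2, np.int32(119), array([194., 155.]))
tall left (array([547. , 319.2,  98.8]), 21.3, np.int32(132), array([145., 195.]))
tall left (array([504.5, 433.4,  98.4]), 21.7, np.int32(141), array([ 99., 211.]))
tall left (array([508.4, 193.8,  99.5]), 20.9, np.int32(113), array([194., 211.]))
tall left (array([436.5, 266.4,  99.1]), 20.8, np.int32(123), array([164., 239.]))
rack 47 (array([ 758.5, -423.9,   51. ]), 12.6, np.int32(14), array([433., 120.]))
rack 47 (array([ 730.5, -432.6,   51.1]), 11.8, np.int32(12), array([437., 130.]))
rack 47 (array([ 492.1, -405.6,   50.8]), 98.4, np.int32(1070), array([428., 222.]))
rack 54 (array([ 770.2, -420.5,   57.2]), 9.4, np.int32(11), array([433., 114.]))
rack 54 (array([ 744.6, -428.4,   56.8]), 11.3, np.int32(11), array([436., 124.]))
rack 54 (array([ 716.9, -435.9,   57.7]), 12.3, np.int32(11), array([440., 135.]))
rack 54 (array
[... 959 characters left out ...]
39., 161.]))
knobs (array([ 443.6, -122. ,   98.3]), 20.9, np.int32(96), array([320., 239.]))
((538.7904663085938, -18.249649047851562), (241.68350219726562, 242.4296112060547), 1.831060767173767)
[-1.77125810e-02  1.15552578e-02  6.45647938e+01] 7376
green [315 166   5  12  60] [317.  171.5] [ 614.78220661 -116.56647077   68.        ]
green [315 189   6   4  20] [317.5 190.4] [ 565.83600186 -118.04272656   68.        ]
green [207 205   5  16  62] [208.98387097 212.22580645] [505.95024612 160.45291635  68.        ]
green [274 239  11   6  57] [279.12280702 241.45614035] [433.84672217 -20.84755785  68.        ]
green [258 240   4   5  20] [259.5 242. ] [431.71752515  29.22416836  68.        ]
```

```bash
cat >> h.py <<'E'
def down(th):
    x=np.array([np.cos(th),np.sin(th),0]); y=np.array([0,0,-1.]); z=np.cross(x,y)
    q=R.from_matrix(np.c_[x,y,z]).as_quat(); return np.array([q[3],q[0],q[1],q[2]])
def theta():
    x=q2m(bot.read_state()["tool_rot"])[:,0]; return np.arctan2(x[1],x[0])
def save(c,name,box=None,sc=1.5):
    im=c["image"] if box is None else c["image"][box[1]:box[3],box[0]:box[2]]
    cv2.imwrite(f"pics/{name}.png",cv2.resize(im,None,fx=sc,fy=sc,interpolation=cv2.INTER_CUBIC))
E
python3 - <<'E'
from h import *
from h import theta
print("theta start",theta())
for th in (-1.57,0,1.57,3.14):
    print(th,bot.ik([540,-20,285],down(th)))
# view with camera on robot side or far side
C=np.array([539,-19,283.])
best=None
for th in (np.pi/2,-np.pi/2):
    z=np.array([-np.sin(th),np.cos(th),0]); p=C+36*z; j=bot.ik(p,down(th))
    if j is not None and (best is None or abs(j[5])<best[0]): best=(abs(j[5]),th,p)
print(best); bot.move_to(best[2],down(best[1])); bot.dwell(.3)
c=cam("wrist"); save(c,"w1"); np.save("w1.npy",c,allow_pickle=True); P=cloud(c)
print("bounds",P[10,10],P[370,500], proj(c,[539,-19,57]))
c=cam("top"); save(c,"t1",(0,150,260,384),3)
E
```

```text
theta start 1.1839607686085654
-1.57 [-1.04803348e-01  2.53469900e-01  1.49892299e+00 -4.44089210e-16
  1.38919977e+00  1.46519665e+00]
0 [-1.04803348e-01  2.53469900e-01  1.49892299e+00 -4.44089210e-16
  1.38919977e+00 -1.04803348e-01]
1.57 [-1.04803348e-01  2.53469900e-01  1.49892299e+00 -4.44089210e-16
  1.38919977e+00 -1.67480335e+00]
3.14 None
(np.float64(1.474104424499485), -1.5707963267948966, array([575., -19., 283.]))
bounds [719.22311297 216.87416762  31.82200608] [585.81310885 -82.30825302 338.74985095] (np.float64(251.09455381973245), np.float64(192.65310364279227))
```

View pics/w1.png

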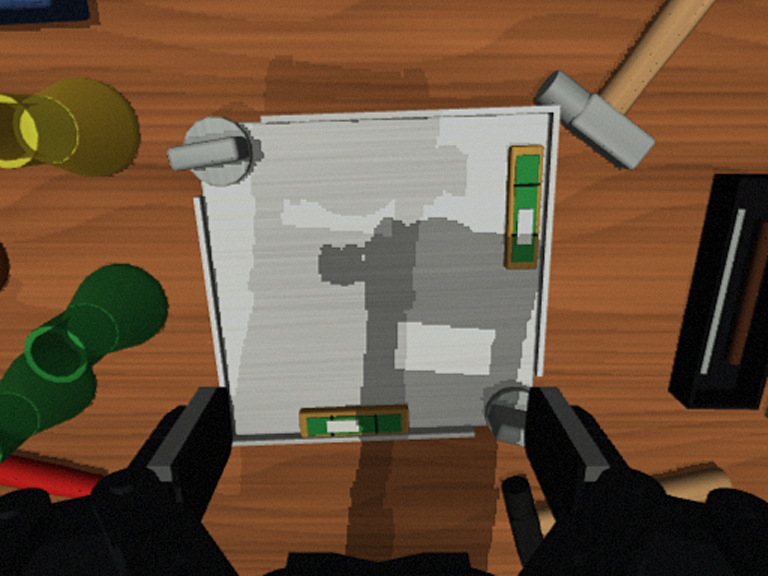

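View pics/t1.png

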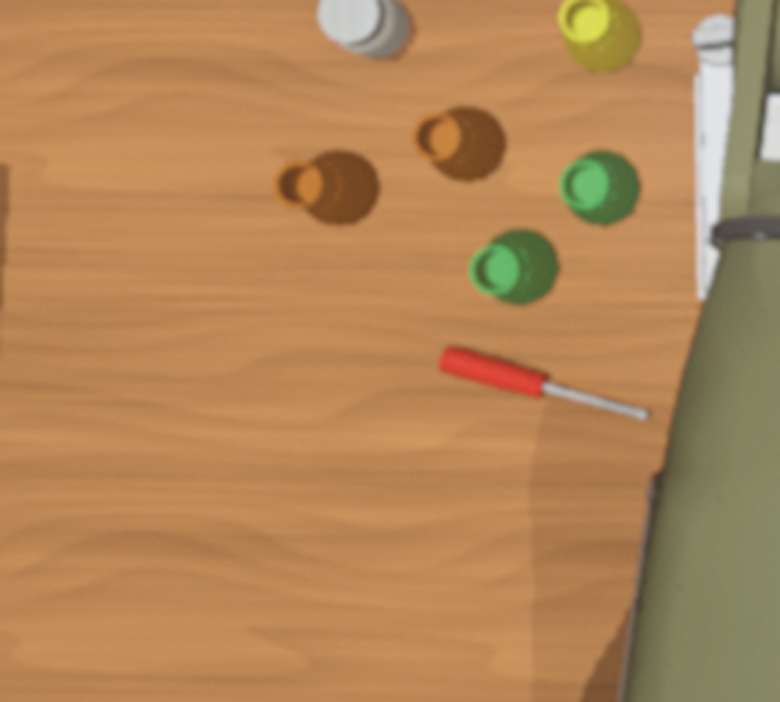

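Wrist view (768x576): bubble B sits at (525,225), with its lines at y≈185 and 235, so it is about 10 mm towards -x. Bubble A is at (343,426) in a block centred at x=354, so about 7 mm towards +y. Both need clockwise turns. The top crop shows exactly two amber flasks, at crop (335,187) and (460,143). The others nearby are green or yellow. Next I'll measure the knobs up close.

```bash
cat >> h.py <<'E'
def look(p,h,th):
    """put the wrist camera looking at p from camera height h above p"""
    z=np.array([-np.sin(th),np.cos(th),0]); off=h*0.3343-81.4
    q=np.array([p[0],p[1],p[2]+h-123.7])+z*(-81.4+h*0.3343)
    bot.move_to(q,down(th)); bot.dwell(.25); return cam("wrist")
def bar(c,p,zlo):
    P=cloud(c); m=(np.hypot(P[...,0]-p[0],P[...,1]-p[1])<30)&(P[...,2]>zlo)&(P[...,2]<zlo+25)
    q=P[m]; top=np.percentile(q[:,2],80); q=q[q[:,2]>top-4]
    (x,y),(w,h),a=cv2.minAreaRect(q[:,:2].astype(np.float32))
    if w<h: w,h,a=h,w,a+90
    return np.array([x,y,top]),np.radians(a),(w,h),len(q)
E
python3 - <<'E'
from h import *
for n,p in (("A",[443.6,-122,98]),("B",[635.3,84.4,97])):
    for th in (-np.pi/2,0,-0.8):
        try: c=look(p,230,th); break
        except bot.MotionError as e: print(n,th,e)
    print(n,th,bar(c,p,86)); save(c,"k"+n)
E
```

```text
A -1.5707963267948966 (array([ 441.5524292 , -123.27092743,   98.26408104]), np.float64(1.301365384576016), (41.53429412841797, 14.092394828796387), 1072)
B -1.5707963267948966 (array([635.66308594,  83.52400208,  97.41826697]), np.float64(1.7383843936616754), (41.68537902832031, 14.263956069946289), 1080)
```

```bash
python3 -c "
import cv2,numpy as np
cv2.imwrite('pics/kAB.png',cv2.resize(np.hstack([cv2.imread('pics/kA.png'),cv2.imread('pics/kB.png')]),(800,300)))"
```

```text
(no output)
```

View pics/kAB.png

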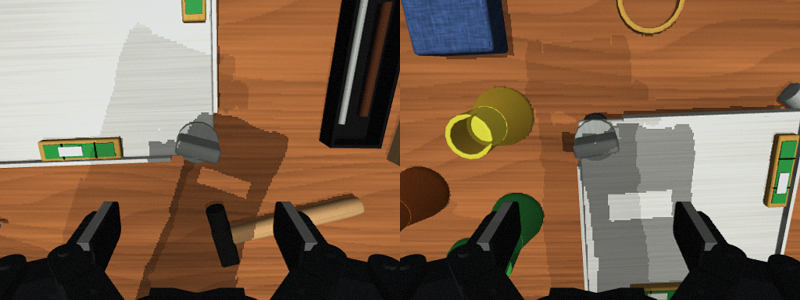

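```bash
cat >> h.py <<'E'
def turn(p,jaw,cw,force=60):
    """grip knob bar (top centre p, jaw direction) and turn clockwise by cw rad"""
    z=p[2]-7
    bot.move_gripper(42); bot.move_to([p[0],p[1],z+70],down(jaw)); bot.servo_line([p[0],p[1],z],speed=100,until_force=15)
    bot.move_gripper(5,force); print("grip",bot.read_state()["grip_width"])
    n=max(1,int(np.ceil(abs(cw)/0.4))); f=[]
    for k in range(1,n+1):
        a=cw*k/n; bot.move_to([p[0],p[1],z+2.1*a],down(jaw-a)); s=bot.read_state(); f.append((s["ft_force"].round(1).tolist(),s["moment"].round(2).tolist()))
    print(f[0],f[-1]); bot.dwell(.2); bot.move_gripper(42); bot.servo_line([p[0],p[1],z+2.1*cw+70],speed=150)
E
python3 - <<'E'
from h import *
bot.move_to([450,-60,250],down(-.27))
turn([441.6,-123.3,98.3],1.3014-np.pi/2,1.15)
bot.move_to([539,0,250],down(0))
turn([635.7,83.5,97.4],1.7384-np.pi/2,1.65)
c=look([539,-19,60],350,-np.pi/2); save(c,"w2"); print(bot.read_state()["clock"])
P=cloud(c); m=(np.abs(P[...,0]-539)<85)&(np.abs(P[...,1]+19)<85)&(P[...,2]<66)&(P[...,2]>48); p=P[m]
print(np.linalg.lstsq(np.c_[p[:,:2],np.ones(len(p))],p[:,2],rcond=None)[0])
E
```

```text
grip 12.666750365235112
([-6.1, 4.1, 10.7], [0.61, 1.19, -0.08]) ([-8.4, 12.3, 14.5], [1.91, 1.73, -0.07])
grip 13.073734290101717
([-5.0, 0.7, 9.0], [-0.16, 1.38, -0.14]) ([-22.2, 5.4, 16.7], [0.74, 3.84, -0.08])
19.0417
[-2.11322050e-03  2.49684912e-03  5.77588400e+01]
```

View pics/w2.png

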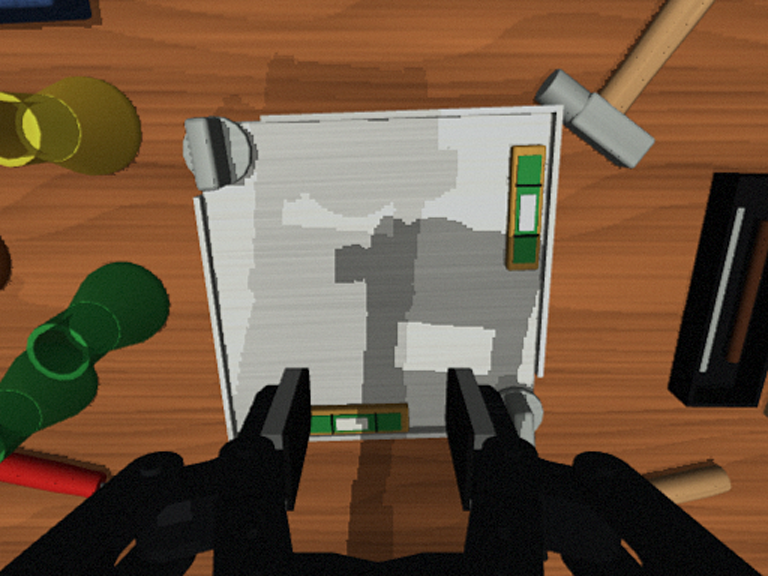

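Both bubbles are now between their lines. Bubble B is at y≈213 with its lines at 185 and 236, and bubble A at x≈351 with its lines at about 330 and 376. Next I'll move the first flask.

```bash
cat >> h.py <<'E'
YAW=0.0316; PC=np.array([538.6,-19.9,57.8])
def plate(x,y): c,s=np.cos(YAW),np.sin(YAW); return PC+np.array([c*x-s*y,s*x+c*y,0])
def findrim(p,zr,h=243,th=None):
    """refine rim centre (rim height zr) by looking down from above"""
    th=np.arctan2(p[1],p[0]) if th is None else th
    c=look([p[0],p[1],zr],h,th); P=cloud(c); near=np.hypot(P[...,0]-p[0],P[...,1]-p[1])<75
    return c,rim_from(c,near,P,zr-7,zr+9,40)
def level(c):
    """bubble offset from line mid, mm, from pixel run along each vial's axis"""
    for n,ctr,ax in (("A",plate(-104,22),0),("B",plate(55,-101),1)):
        d=np.array([-np.sin(YAW),np.cos(YAW),0]) if ax==0 else np.array([np.cos(YAW),np.sin(YAW),0])
        s=np.arange(-38,38,.25); g=[]
        for k in s:
            q=ctr+d*k+[0,0,12]; u,v=proj(c,q); g.append(cv2.getRectSubPix(c["image"],(1,1),(float(u),float(v)))[0,0].astype(int))
        g=np.array(g); red=g[:,2]; br=red>130; br&=np.abs(s)<36; mx=g.max(1); dk=(mx<60)&(np.abs(s)<30)
        print(n,"bubble",(s[br].min(),s[br].max()) if br.any() else None,"dark",s[dk])
E
python3 - <<'E'
from h import *
c=cam("wrist"); level(c)
bot.move_gripper(62)
bot.move_to([480,200,260],down(.4))
c,r=findrim([547,319.2],100); print(r); save(c,"f1")
c,r=findrim([504.5,433.4],100); print(r); print(bot.read_state()["clock"])
E
```

```text
A bubble (np.float64(-5.25), np.float64(13.75)) dark [-28.   -27.75 -27.5  -27.25 -27.   -26.75 -26.5  -26.25 -26.   -25.75
 -25.5  -25.25 -25.   -24.75 -24.5  -23.75 -23.5  -23.25 -23.   -22.75
 -21.25 -21.   -20.75 -20.5  -20.25 -20.   -19.75 -19.5  -19.25 -19.
 -18.75 -18.5  -18.25 -18.   -17.75 -17.5  -17.25 -17.   -16.75 -16.5
 -16.25 -16.   -15.75 -15.5  -15.25 -15.   -14.75 -14.5  -14.25 -13.
 -12.75 -12.5  -12.25 -12.   -11.75 -11.5   16.5   16.75  17.    17.25
  17.5   17.75  18.  ]
B bubble (np.float64(-13.25), np.float64(10.5)) dark [-18.   -17.75 -17.5  -17.25 -17.   -16.75 -16.5  -16.25 -16.   -15.75
  16.25  16.5   16.75  17.    17.25]
[(array([545.9, 317.7,  99.3]), 21.0, np.int32(1154), array([251., 190.]))]
[(array([531.7, 416.5,  99.1]), 21.0, np.int32(1110), array([266., 226.]))]
22.5917
```

View pics/f1.png

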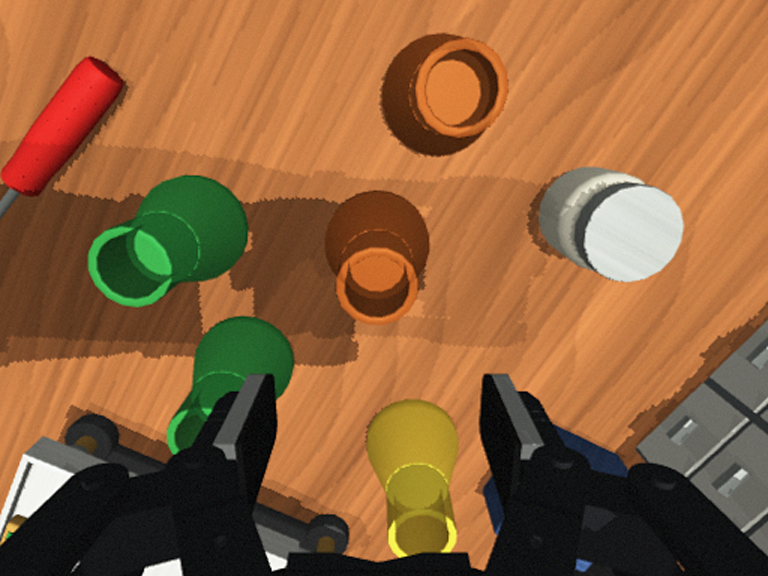

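The crop confirms the amber flask at (377,285) and a second at (460,88), with green and yellow decoys around them. The second flask has been knocked to (531.7, 416.5), and I'll pick that one first since I'm above it.

```bash
cat >> h.py <<'E'
def carry(p,dst,zg=84):
    th=np.arctan2(p[1],p[0]); bot.move_gripper(64)
    bot.servo_line([p[0],p[1],150],attitude=down(th),speed=200); hit=bot.servo_line([p[0],p[1],zg],speed=100,until_force=12)
    bot.move_gripper(20,40); w=bot.read_state()["grip_width"]; print("hit",hit,"w",w)
    if not 36<w<46: return False
    bot.servo_line([p[0],p[1],zg+170],speed=150)
    t2=np.arctan2(dst[1],dst[0]); bot.move_to([dst[0],dst[1],zg+170],down(t2))
    print("w",bot.read_state()["grip_width"]); bot.servo_line([dst[0],dst[1],dst[2]+zg+12],speed=150)
    hit=bot.servo_line([dst[0],dst[1],dst[2]+zg-3],speed=25,until_force=5); print("down",hit,bot.read_state()["ee_pos"].round(1))
    bot.dwell(.2); bot.move_gripper(62); bot.servo_line([dst[0],dst[1],dst[2]+zg+90],speed=200); return True
E
python3 - <<'E'
from h import *
c,r=findrim([531.7,416.5],100); print(r)
p=r[0][0]; print(carry(p,plate(55,0)),bot.read_state()["clock"])
d=plate(55,0); print(d); c,r=findrim(d,158,230); print(r)
c,r=findrim([545.9,317.7],100); print(r); save(c,"f2")
E
```

```text
[(array([531.8, 416.4,  99.2]), 20.9, np.int32(1152), array([253., 191.]))]
hit False w 41.21624119980084
w 41.5248233019505
down True [593.7 -18.3 141. ]
True 30.3833
[593.57254188 -18.16228924  57.8       ]
[(array([593.9, -18.9, 155.7]), 20.9, np.int32(1215), array([254., 191.]))]
[(array([545.7, 317.6,  99.3]), 21.0, np.int32(1149), array([253., 189.]))]
```

Run:
```python
from h import *
d=plate(-40,50); print(d,carry(np.array([545.7,317.6]),d),bot.read_state()["clock"])
c,r=findrim(d,156,230); print(r); save(c,"f3")
# stoppers: look
bot.move_to([450,-150,280],down(-.5))
for s in ([432.5,-400],[491.9,-405.5]):
    c=look([s[0],s[1],82],243,np.arctan2(s[1],s[0])); P=cloud(c); near=np.hypot(P[...,0]-s[0],P[...,1]-s[1])<30
    print(rim_from(c,near,P,76,90,40),rim_from(c,near,P,53,60,40),bot.read_state()["clock"])
save(c,"s1")
```

```text
hit False w 40.947388989572936
w 40.93983525340056
down True [497.2  28.7 141.5]
[497.04023248  28.81124843  57.8       ] True 39.2833
[(array([497.4,  28.4, 155.7]), 20.9, np.int32(1329), array([253., 191.]))]
[(array([ 431.8, -402.6,   81.8]), 11.8, np.int32(762), array([253., 194.]))] [(array([ 431.6, -402.7,   56.2]), 19.9, np.int32(851), array([252., 178.]))] 41.9167
[(array([ 491.4, -408.1,   81.8]), 12.0, np.int32(766), array([253., 192.]))] [(array([ 491.4, -408.1,   56.2]), 20.0, np.int32(863), array([253., 176.]))] 42.5667
```

View pics/f3.png

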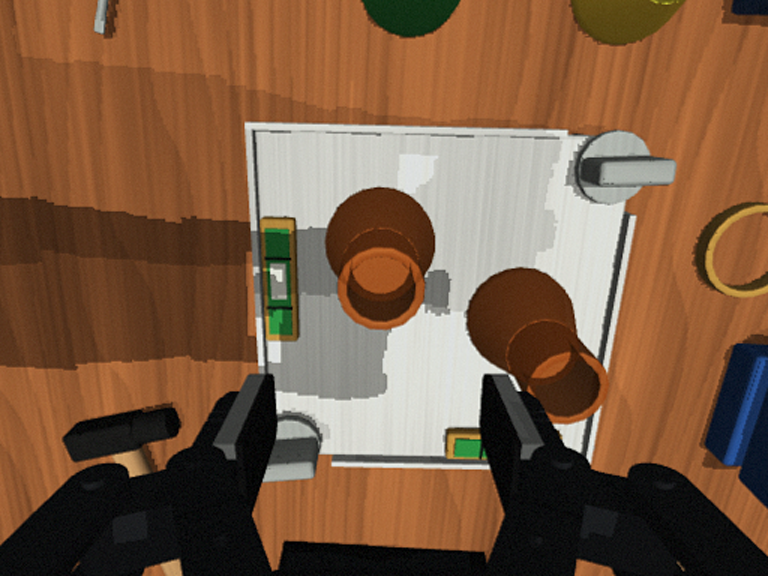

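View pics/s1.png

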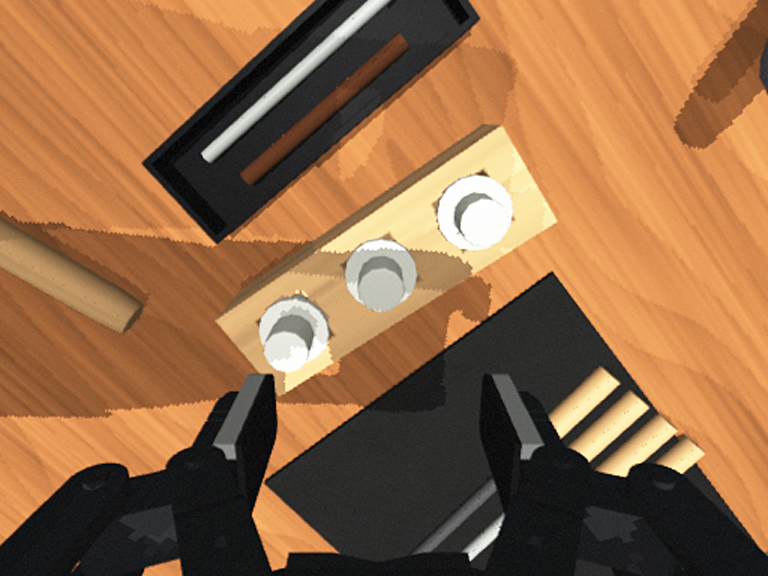

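Both flasks stand upright on the plate, at (380,290) and (555,370) in the picture. The stoppers are upright in the rack at (290,335), (380,275) and (475,212).

```bash
cat >> h.py <<'E'
def stopper(s,f,zu=50.2):
    """s: stopper axis xy in the rack, f: flask rim xy approx"""
    bot.move_gripper(48); th=-np.pi/2; zt=zu+28.5
    bot.move_to([s[0],s[1],zt+70],down(th)); bot.servo_line([s[0],s[1],zt],speed=100,until_force=10)
    bot.move_gripper(5,40); w=bot.read_state()["grip_width"]; print("w",w)
    if w<20: return False
    bot.servo_line([s[0],s[1],zt+160],speed=150)
    c,r=findrim(f,156,240,th=0.0); print(r); p=max(r,key=lambda k:k[2])[0]
    bot.servo_line([p[0],p[1],157+28.5+40],speed=150)
    w=bot.read_state()["grip_width"]
    hit=bot.servo_line([p[0],p[1],157+28.5-4],speed=30,until_force=7); s_=bot.read_state(); print("w",w,"hit",hit,s_["ee_pos"].round(1),s_["ft_force"].round(1))
    bot.dwell(.2); bot.move_gripper(48); bot.servo_line([p[0],p[1],270],speed=150); return True
E
python3 - <<'E'
from h import *
bot.move_to([470,-330,220],down(-1.2))
print(stopper([491.4,-408.1],[593.9,-18.9]),bot.read_state()["clock"])
d=[593.9,-18.9]; c=look([d[0],d[1],180],230,0); P=cloud(c); near=np.hypot(P[...,0]-d[0],P[...,1]-d[1])<60
print(rim_from(c,near,P,183,195,30),rim_from(c,near,P,157,168,30),rim_from(c,near,P,150,157,30))
save(c,"st1")
E
```

```text
w 22.85115221323091
[(array([594. , -19. , 155.4]), 21.0, np.int32(1054), array([252., 186.]))]
w 22.370435373514702 hit True [594.1 -19.1 185.5] [-2.1 -1.4  5.7]
True 51.1417
[(array([593.5, -19.7, 188.1]), 11.9, np.int32(903), array([252., 195.]))] [(array([593.6, -18.9, 162.3]), 20.5, np.int32(1059), array([252., 177.]))] [(array([593.9, -19. , 155. ]), 20.9, np.int32(245), array([256., 163.]))]
```

View pics/st1.png

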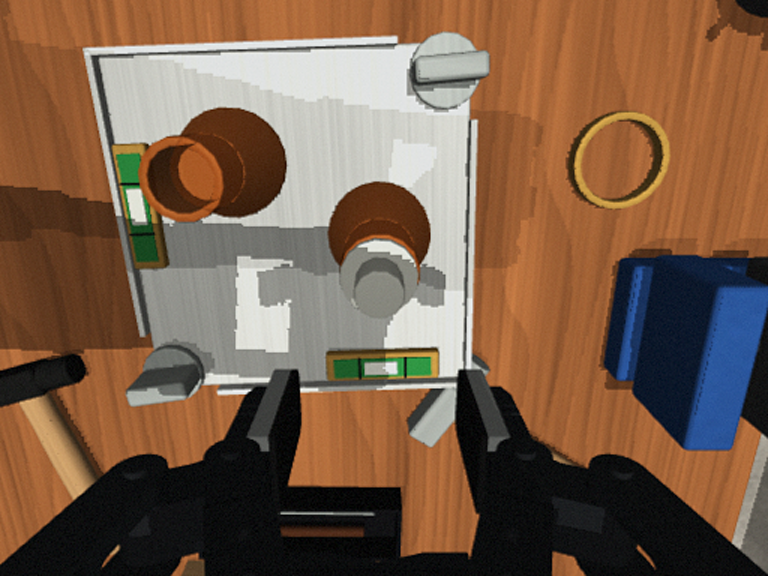

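Stopper 1 is in, but it reads about 0.8 mm high and 2° off axis. I'll press it home with closed fingers, fit the second and press that too.

```bash
cat >> h.py <<'E'
def press(d):
    bot.move_gripper(0); bot.move_to([d[0],d[1],240],down(0)); hit=bot.servo_line([d[0],d[1],200],speed=60,until_force=9)
    if not hit: hit=bot.servo_line([d[0],d[1],188+10],speed=20,until_force=9)
    s=bot.read_state(); print("press",hit,s["ee_pos"].round(1),s["ft_force"].round(1)); bot.dwell(.2); bot.servo_line([d[0],d[1],270],speed=150); bot.move_gripper(48)
def check(d,name=None):
    c=look([d[0],d[1],180],230,0); P=cloud(c); near=np.hypot(P[...,0]-d[0],P[...,1]-d[1])<45
    print(rim_from(c,near,P,183,195,30),rim_from(c,near,P,158,168,30),rim_from(c,near,P,150,157,30))
    if name: save(c,name)
    # flange plane tilt
    m=near&(P[...,2]>159)&(P[...,2]<166); q=P[m]; print("flange z/slope",np.median(q[:,2]).round(1),np.linalg.lstsq(np.c_[q[:,:2]-q[:,:2].mean(0),np.ones(len(q))],q[:,2],rcond=None)[0].round(3)); return c
E
python3 - <<'E'
from h import *
d=[593.7,-19.2]; press(d); check(d)
bot.move_to([470,-300,240],down(-1.2))
e=[497.4,28.4]
print(stopper([431.8,-402.7],e)); check(e); press(e); check(e,"st2"); print(bot.read_state()["clock"])
E
```

```text
press True [594.2 -19.4 207.2] [-1.5  0.7  4.6]
[(array([593.5, -19.6, 188. ]), 11.9, np.int32(914), array([252., 195.]))] [(array([593. , -19.6, 162.4]), 20.1, np.int32(1042), array([252., 176.]))] [(array([594. , -16.5, 154.8]), 20.2, np.int32(228), array([256., 162.]))]
flange z/slope 162.3 [-1.00000e-03 -4.00000e-03  1.62305e+02]
w 22.406934442433354
[(array([497.2,  28.4, 155.6]), 20.8, np.int32(1074), array([252., 186.]))]
w 22.294357060952716 hit True [497.3  28.3 186. ] [-0.8 -1.1  7.1]
True
[(array([496.7,  27.4, 188.5]), 12.0, np.int32(911), array([252., 195.]))] [(array([496.8,  27.8, 162.8]), 20.0, np.int32(1047), array([252., 177.]))] [(array([497.8,  29.8, 155. ]), 20.6, np.int32(211), array([256., 163.]))]
flange z/slope 162.8 [-3.00000e-03 -1.00000e-02  1.62735e+02]
press True [497.9  28.3 207.7] [-2.3  0.1  4.8]
[(array([496.7,  27.4, 188.5]), 12.0, np.int32(910), array([252., 195.]))] [(array([496.7,  27.4, 162.8]), 19.9, np.int32(1053), array([252., 177.]))] [(array([497.7,  31.8, 154.9]), 20.3, np.int32(216), array([256., 162.]))]
flange z/slope 162.8 [-1.0000e-03 -3.0000e-03  1.6276e+02]
67.925
```

Run:
```python
from h import *
bot.move_to([420,-10,330],down(-1.0))
ims=[]
for p in (plate(-104,22),plate(55,-101)):
    c=look(p+[0,0,10],300,-np.pi/2); u,v=map(int,proj(c,p+[0,0,12])); print(u,v)
    b=c["image"][max(0,v-60):v+60,max(0,u-60):u+60]; ims.append(cv2.resize(b,(400,400),interpolation=cv2.INTER_CUBIC))
cv2.imwrite("pics/lv.png",np.hstack(ims))
bot.move_to([300,-150,350],down(-.5)); save(cam("scene"),"end",None,1.5)
```

```text
250 192
251 192
```

View pics/lv.png

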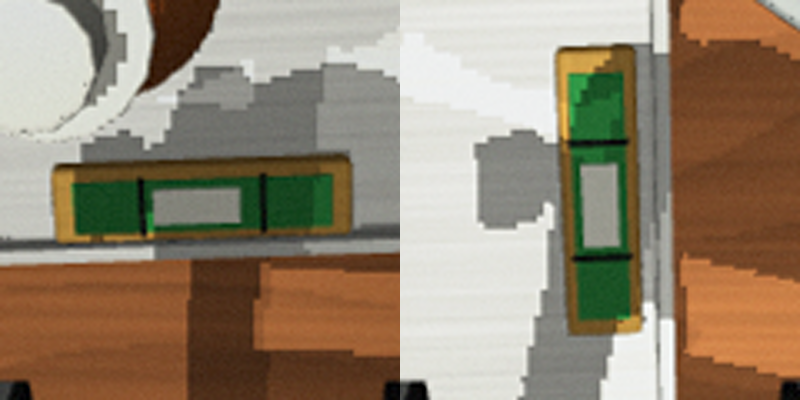

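View pics/end.png

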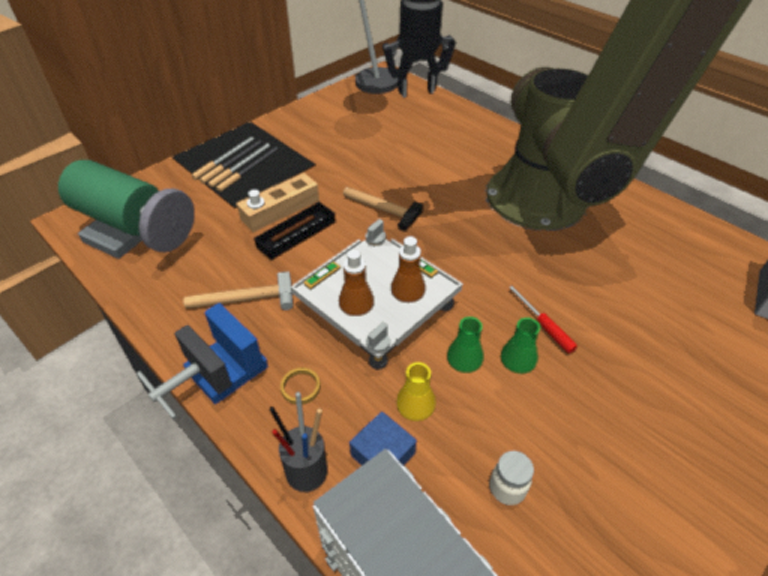

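In the close-ups, bubble A spans 152–240 between lines at 141 and 264, and bubble B spans 163–248 between lines at 142 and 258. The overview shows both amber flasks stoppered on the plate, no third amber flask, and the bystanders in place.

```bash
python3 -c "
from h import *
bot.finish_job(); print('done')"
```

```text
the job is handed in; nothing more can be done
done
```

I handed the job in: the stage is level and both amber flasks stand stoppered on the plate. No third amber flask was in view. The clock read 68 s at the last stopper check, well inside the 210 s limit.

- **Levelling:** I turned screw A 1.15 rad and screw B 1.65 rad, both clockwise, with the stage empty. In the last close-ups, taken with the loaded plate, bubble A is about 1.8 mm and bubble B about 1.6 mm off the middle. Both lie wholly between their lines (limit 4 mm).
- **Flasks:** One flask was knocked about 3 cm aside before I picked it up, so I measured it again. They now stand upright at plate (55, 0) and (-40, 50) mm.
- **Stoppers:** Each was lowered until it touched, then pressed with closed fingers at about 9 N. The flanges are flat (slope 0.004 or less) and did not move under the press.
- **One disagreement:** Each flange top measured 0.9–1.2 mm higher than the measured rim height plus the 6 mm flange. I put this down to a depth-camera offset, because the flanges are flat and the press did not move them.
- **Other things:** The third stopper stayed in the rack, and in the last overview the bystanders looked to be where they started.

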